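# Scrape the carving chips off the lap desk

## Task

Pick up the green scraper block and, with it and not with the fingers, sweep all four wood chips off the sloping lap desk sideways into the blue tray. Then stand the scraper upright on its cork block again, lengthways as it was, and let go; leave the tray and the other things on the table where they are.

Things in the scene. Friction and masses are not known exactly. Their poses are not given: they have to be found in the camera images.
- slope: face of a dark wooden lap desk that stands fixed on the table and slopes at 26 degrees, rising away from the robot. 300 mm wide (y), 175 mm up the slope (x), 12 mm thick. Origin at the centre of the upper surface, 83 mm above the table; x points up the slope, y across it (level), z straight out of the surface. Along the low edge runs a lip over the full width, from x = -87.5 to -77.5 mm, 12 mm proud of the surface; the high edge and both sides are open
- tray: blue open tray standing loose on the table (0.8 kg), 250 mm (x) by 230 mm (y), 25 mm high, walls 4 mm; it is tucked about 15 mm under the left or the right side edge of the lap desk. Origin under its centre; its long side (x) runs along the desk's side edge
- dock: cork block fixed on the table on the other side of the lap desk from the tray, 200 mm (x) by 110 mm (y), 25 mm high; the scraper stands on it. Origin under its centre, on the table
- scraper_mid (a point): centre, half-way up, of a loose scraper block (about 0.18 kg) that stands on the cork block, 80 mm high: a black rubber foot 150 mm long (x), 26 mm thick (y), 24 mm high, under a green plastic grip 120 mm long, 30 mm thick (y), 56 mm high. x along its length, y across its thickness, z up, out of the grip's top; the foot's sole is 40 mm below this point
- chip1: loose chip of pale wood, 75 x 26 x 10 mm, lying flat on the sloping face, length roughly up the slope; it stays there by friction. Origin at the centre of its underside
- chip2: loose chip of pale wood, 68 x 24 x 10 mm, lying flat on the sloping face, length roughly up the slope; it stays there by friction. Origin at the centre of its underside
- chip3: loose chip of pale wood, 78 x 24 x 10 mm, lying flat on the sloping face, length roughly up the slope; it stays there by friction. Origin at the centre of its underside
- chip4: loose chip of pale wood, 70 x 26 x 10 mm, lying flat on the sloping face, length roughly up the slope; it stays there by friction. Origin at the centre of its underside
- tumbler_a: a steel tumbler, 84 mm wide, 115 mm high; origin under its centre; a bystander
- tumbler_b: another steel tumbler like it; a bystander
- bottle_green: green glass bottle, 76 mm wide, 200 mm high; origin under its centre; a bystander
- bottle_clear: clear glass bottle with yellow cap, 62 mm wide, 210 mm high; origin under its centre; a bystander
- spoon: half-carved wooden spoon, 180 mm long, lying on the table between the robot and the lap desk; a bystander
- knife: closed red folding knife, 105 x 26 x 16 mm, lying on the table; a bystander
Mind the look-alikes: they are no part of the job. Of the things that look like the part that bears scraper_mid, the middle-sized one is meant. Leave any turquoise look-alike of the chip1 alone.

How it is judged:
By the outcome, as a careful person would: the job done as asked, in the order asked, and still so for the second after the job is handed in, with the robot touching nothing.
It also fails if it takes over 61 s, if anything falls off the work surface, if the arm or the gripper's body presses on something with over 40 N, if the wrist force passes 120 N, or if a joint passes its speed limit or range.

## Robot

A 7-joint arm with a two-finger parallel gripper is mounted at the origin on the work surface. World frame = base frame: x ahead of the robot, y to its left, z up, the work surface at z = 0. Lengths are in m, angles in degrees, forces in N, time in s.
With the tool pointing down it reaches from about 0.4 to 0.85 m from the base axis. Payload 4.5 kg.
Tool frame: the origin (TCP) lies at the very end of the fingers, on their centre line; the grasp point (between the pads) lies 19 mm behind it; z points along the fingers, y is the line along which they close (so a half turn about z gives the same grasp; the last joint's range is limited). The gripper opens to 85 mm and grips with 20 to 120 N. Pads are 22 mm wide; open, the fingers measure 114 mm over their backs; the gripper's body (76 mm by 85 mm) begins 54 mm behind the grasp point. The pads swing forward as they close: fully open they stand 13 mm farther back than shut.
Start: joints at [74.645, 39.483, -11.15, 89.685, 9.013, 51.709, -12.324], TCP at [0.186, -0.597, 0.231] pointing down, gripper open.
Joint ranges: [-172.22, 172.22], [-26.19, 119.32], [-84.43, 86.54], [7.71, 146.69], [-57.33, 237.33], [2.42, 119.75], [-152.13, 152.13]. Speed limits (degrees/s): [147.25, 147.25, 180, 180, 180, 180, 180].

## Interface

Orientations are given as [roll, pitch, yaw] about the fixed x, y, z axes, in that order (R = Rz(yaw) Ry(pitch) Rx(roll)).
In Python, from bench import * gives the robot as it stands.
- The arm moves only by the tool send_rows, never from a script. Its argument "rows" is a list of rows, each a list of 5 numbers: the opening, from -1 (shut) to 1 (fully open), so that 0 is half open, then the shift along the tool's x, y, z each as a share of 800 mm, from -1 to 1, then the turn about the tool's z as a share of 90 degrees, from -1 to 1. In form: [[jaw, x, y, z, yaw], ...]. A call has 1 to 8 rows; each row shifts and turns the commanded pose from where the row before left it, along the tool's axes as they then stand; what a row does not reach is not made up. A row lasts 1/10 s, in which the tool goes at most 50 mm and 8.59 degrees, less where a joint would pass 70% of its speed; a pose out of reach is approached as far as the arm can. A call with a number of a shift or a turn outside -1 to 1 is refused whole. A call with a gripper value outside its range is refused whole. The fingers move at their own pace and stop on an object; "grip_force" is the grip in N (left out, the last holds). Time passes only in rows, so rows that do not move let the fingers close. It gives the time, the measured TCP pose, the force, the opening and the grip force at its end, in the units of the state.
- observe(): the state, without advancing time (a new reading comes with each control period).
- get_image(name): name is "scene" or "top"; returns a dict with "image" (420x560x3 uint8, blue, green, red), "fx", "fy", "cx", "cy" (pixels), "origin" and "rotation" of the camera in the world. Camera axes: x right, y down, z forward; pixel columns grow to the right and rows downward; lengths in m; the calibration is good to about 2 mm. A picture is of the moment at which its call begins. There is no depth.
- sign_off(): hands the job in; it is judged then, once.
Trained networks look in a picture, given as the dict that the camera call returned (one of the last four; its "shot" number tells which), for a name from the list of things; names that differ only in an ending like _2 or _b are one class to them, and where a whole thing is asked for, a point or a joint stands for the part that bears it (a point fixed in the world has none). Each returns a list of dicts, best first, with "confidence" (0 to 1); they miss things now and then, are a little off and sometimes report something else, mostly with a low value. They report only what shows in the picture. A call takes as long as a camera call. They do not tell look-alikes from the thing itself.
- boxes_of(query, picture): "point" ([row, column] in pixels, amid what is visible of it).
The state is a dict: "clock": time; "qpos": joint angles; "qd": joint speeds; "effort": joint torques, N m; "tool_pos": TCP position; "ee_rot": TCP orientation; "contact_force": force on the tool from outside, world axes, zero at the start; "moment": the same for the moment, N m; "finger_gap": finger opening in m; "finger_force": force on a finger pad.
Only numpy, scipy, OpenCV 4.12 (cv2) and the standard library are available. Lean on these libraries where they do the work, as an engineer would, in place of code of your own. Each camera call takes 0.05 s, during which the arm holds its last target. There are 200 camera calls.

## Working session

There is one attempt and no reset: what is moved stays moved. The work goes in short steps, Python scripts to look and compute and a tool call to move; the robot and the scene stay as the last step left them, time stands still between calls to the robot, and variables do not carry over. Pictures are saved under pics/ and viewed, at most 10 in all, crops included, and the job is handed in when it is done.

Besides the shell and the picture viewer there is one more tool, called after "Emit:" as name(argument=value, ...) on one line, values as JSON. send_rows: Moves the arm, as the interface text tells. Its arguments: {"type":"object","properties":{"rows":{"type":"array"},"grip_force":{"type":"number"}},"required":["rows"]}

```bash
mkdir -p pics; ls
cat > h.py <<'E'
from bench import *
import numpy as np, cv2
def shot(n): 
    p=get_image(n); return p
def ray(p,px):
    r,c=px; d=np.array([(c-p['cx'])/p['fx'],(r-p['cy'])/p['fy'],1.]); d=np.array(p['rotation'])@d
    return np.array(p['origin']),d/np.linalg.norm(d)
def atz(p,px,z):
    o,d=ray(p,px); return o+d*(z-o[2])/d[2]
def tri(p1,a,p2,b):
    o1,d1=ray(p1,a);o2,d2=ray(p2,b)
    s=np.linalg.lstsq(np.c_[d1,-d2],o2-o1,rcond=None)[0]
    x,y=o1+s[0]*d1,o2+s[1]*d2
    return (x+y)/2,np.linalg.norm(x-y)
def proj(p,X):
    v=np.array(p['rotation']).T@(np.array(X)-p['origin']); return [p['fy']*v[1]/v[2]+p['cy'],p['fx']*v[0]/v[2]+p['cx']]
E
python3 - <<'E'
from h import *
np.set_printoptions(precision=3,suppress=True)
print(observe())
a=shot('scene');b=shot('top')
for n,p in(('scene',a),('top',b)):
    print(n,p['origin'],p['fx'],np.array(p['rotation']).tolist(),p['image'].shape)
    cv2.imwrite(f'pics/{n}0.png',p['image'])
    for q in['slope','tray','dock','scraper_mid','chip1','chip2','chip3','chip4','tumbler_a','bottle_green','bottle_clear','spoon','knife']:
        print(q,[(np.round(d['point']).tolist(),round(d['confidence'],2)) for d in boxes_of(q,p)])
E
```

```text
pics
{'clock': 0.0, 'qpos': array([ 74.644,  39.535, -11.147,  89.746,   9.013,  51.709, -12.324]), 'qd': array([ 0.057, -0.069,  0.014, -0.026, -0.   ,  0.075,  0.02 ]), 'effort': array([ -0.   , -53.96 ,  -1.266, -15.854,   0.009,   0.01 ,   0.   ]), 'tool_pos': array([ 0.186, -0.596,  0.23 ]), 'ee_rot': array([-179.891,    0.006,   17.299]), 'contact_force': array([-0.075, -0.611, -0.325]), 'moment': array([-0.013, -0.003,  0.037]), 'finger_force': 0.0, 'finger_gap': 0.08573052688212321}
scene [ 1.539 -0.087  1.327] 468.730336328384 [-140.28026692831594, 1.1374691170109885, 84.49572325750042] (420, 560, 3)
slope [([231.0, 274.0], 0.93)]
tray [([253.0, 204.0], 0.63)]
dock [([236.0, 350.0], 0.9), ([192.0, 403.0], 0.68), ([228.0, 249.0], 0.46), ([220.0, 344.0], 0.28)]
scraper_mid [([170.0, 341.0], 0.9), ([221.0, 344.0], 0.74), ([216.0, 390.0], 0.64)]
chip1 [([224.0, 262.0], 0.65), ([224.0, 303.0], 0.5), ([227.0, 285.0], 0.41), ([209.0, 436.0], 0.18)]
chip2 [([224.0, 262.0], 0.65), ([224.0, 303.0], 0.5), ([227.0, 285.0], 0.41), ([209.0, 436.0], 0.18)]
chip3 [([224.0, 262.0], 0.65), ([
[... 711 characters left out ...]
, 0.8), ([200.0, 286.0], 0.73), ([296.0, 332.0], 0.68), ([209.0, 309.0], 0.56), ([213.0, 328.0], 0.48)]
chip2 [([205.0, 261.0], 0.8), ([200.0, 286.0], 0.73), ([296.0, 332.0], 0.68), ([209.0, 309.0], 0.56), ([213.0, 328.0], 0.48)]
chip3 [([205.0, 261.0], 0.8), ([200.0, 286.0], 0.73), ([296.0, 332.0], 0.68), ([209.0, 309.0], 0.56), ([213.0, 328.0], 0.48)]
chip4 [([205.0, 261.0], 0.8), ([200.0, 286.0], 0.73), ([296.0, 332.0], 0.68), ([209.0, 309.0], 0.56), ([213.0, 328.0], 0.48)]
tumbler_a [([268.0, 118.0], 0.62), ([128.0, 251.0], 0.59), ([122.0, 325.0], 0.59)]
bottle_green [([215.0, 90.0], 0.78)]
bottle_clear [([215.0, 482.0], 0.9)]
spoon [([289.0, 292.0], 0.86)]
knife [([264.0, 118.0], 0.59)]
```

```bash
sed -i "s/p=get_image(n); return p/p=get_image(n); from scipy.spatial.transform import Rotation as R; p['rpy']=p['rotation']; p['rotation']=R.from_euler('xyz',p['rpy'],degrees=True).as_matrix(); return p/" h.py
```

```text
(no output)
```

View pics/scene0.png

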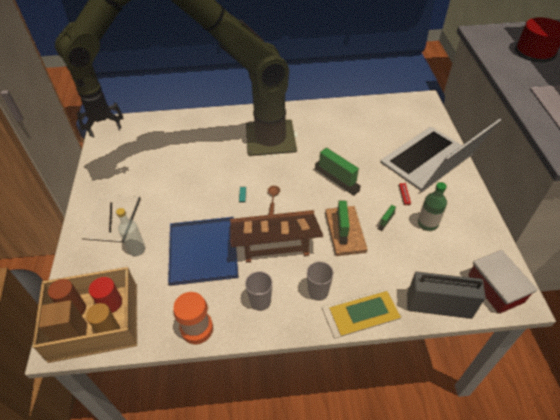

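View pics/top0.png

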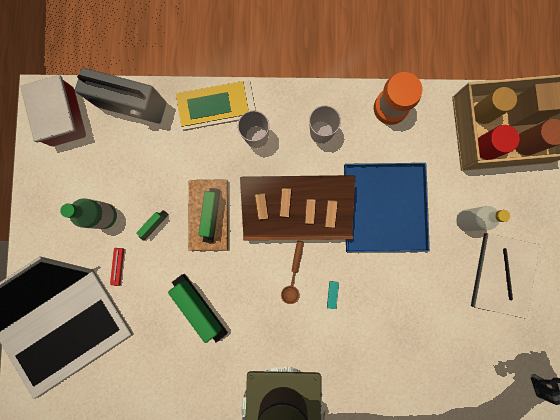

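The top view shows three green scrapers, at (row, col) (225,150) small, (216,209) on the cork and (310,195) large. The middle-sized one on the cork block is meant. The chips are at (206,262), (202,286), (211,310) and (213,331), with the tray on the right at (208,387). The turquoise chip at (295,332) and the tumblers at (128,254) and (122,325) are to be left alone. Next is a close crop to check.

Run:
```python
from h import *
a=shot('scene');b=shot('top')
import pickle; pickle.dump((a,b),open('ab.pkl','wb'))
c1=cv2.resize(b['image'][165:260,180:380],None,fx=4,fy=4,interpolation=cv2.INTER_CUBIC)
cv2.imwrite('pics/top1.png',c1[:,:800])
c2=cv2.resize(a['image'][185:285,220:380],None,fx=5,fy=5,interpolation=cv2.INTER_CUBIC)
cv2.imwrite('pics/scene1.png',c2)
```

```text
(no output)
```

View pics/top1.png

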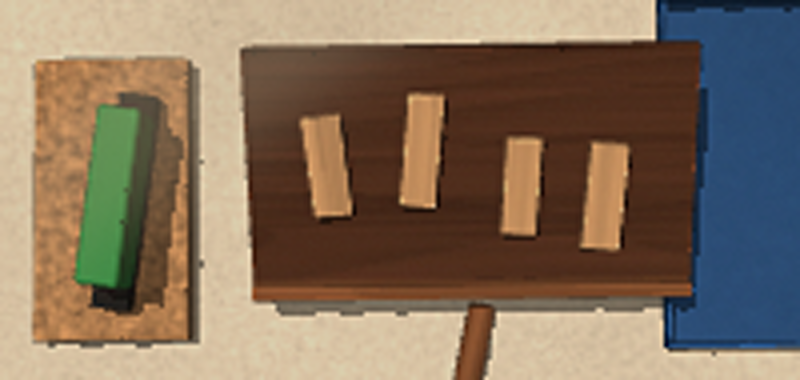

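View pics/scene1.png

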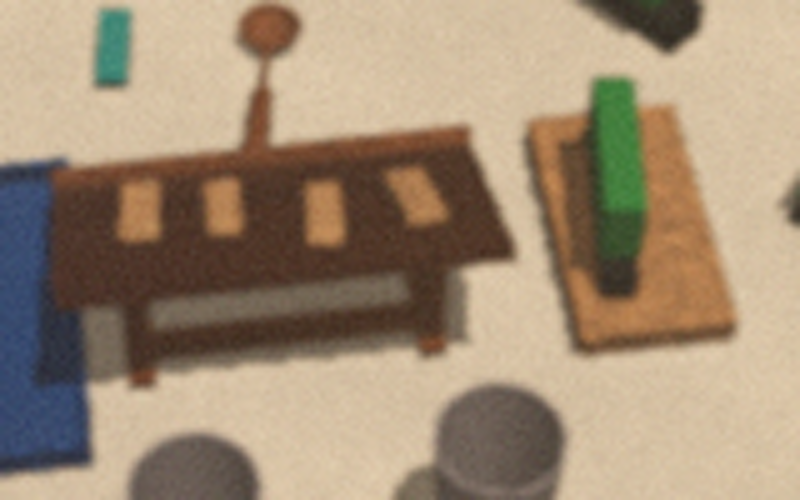

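Run:
```python
from h import *
import pickle
np.set_printoptions(precision=4,suppress=True)
a,b=pickle.load(open('ab.pkl','rb'))
T=lambda r,c:(165+r/4-.4,180+c/4-.4)
S=lambda r,c:(185+r/5-.4,220+c/5-.4)
P={'gripFarL':((105,98),(210,643)),'gripFarR':((109,141),(212,598)),'gripNearL':((282,76),(77,632)),'gripNearR':((290,122),(77,592)),
'deskHiL':((46,242),(258,513)),'deskHiR':((42,700),(306,58)),'lipL':((290,254),(128,468)),'lipR':((288,692),(172,56)),
'dockNL':((341,33),(105,676)),'dockNR':((341,190),(120,530)),'dockFL':((60,35),(325,735)),'dockFR':((60,190),(343,582)),
'c1':((166,326),(193,419)),'c2':((151,422),(212,325)),'c3':((187,521),(206,223)),'c4':((196,604),(212,140))}
for k,(t,s) in P.items():
    x,e=tri(b,T(*t),a,S(*s)); print(k,x,round(e,4))
# top view at given heights
print('top at z')
for k in('gripFarL','gripFarR','gripNearL','gripNearR'): print(k,atz(b,T(*P[k][0]),.105))
for k in('dockNL','dockNR','dockFL','dockFR'): print(k,atz(b,T(*P[k][0]),.025))
for k,px in dict(trayNL=(250,347.5),trayFL=(164,345),trayFR=(163,426.5),trayNR=(252,428.5)).items(): print(k,atz(b,px,.025))
for k,px,z in(('tumA',(116,254),.115),('tumB',(112,325),.115),('green',(211,68),.2),('clear',(215,503),.21)): print(k,atz(b,px,z))
```

```text
gripFarL [0.5938 0.2136 0.1035] 0.0068
gripFarR [0.5916 0.1845 0.1028] 0.0083
gripNearL [0.4772 0.2262 0.1042] 0.003
gripNearR [0.4725 0.1977 0.1022] 0.0003
deskHiL [0.6326 0.119  0.1148] 0.0052
deskHiR [ 0.6394 -0.1779  0.1156] 0.0017
lipL [0.4743 0.1138 0.0609] 0.0044
lipR [ 0.4805 -0.1809  0.059 ] 0.0002
dockNL [0.4367 0.2737 0.022 ] 0.0022
dockNR [0.4385 0.1643 0.0212] 0.0006
dockFL [0.6355 0.2768 0.021 ] 0.0069
dockFR [0.6376 0.1691 0.0186] 0.0025
c1 [0.5566 0.0658 0.0952] 0.0012
c2 [0.5672 0.0018 0.097 ] 0.0026
c3 [ 0.5452 -0.065   0.0852] 0.0038
c4 [ 0.5404 -0.1211  0.0804] 0.0046
top at z
gripFarL [0.5938 0.2167 0.105 ]
gripFarR [0.5916 0.1883 0.105 ]
gripNearL [0.4773 0.2275 0.105 ]
gripNearR [0.4725 0.1973 0.105 ]
dockNL [0.4368 0.2741 0.025 ]
dockNR [0.4386 0.1641 0.025 ]
dockFL [0.6352 0.2794 0.025 ]
dockFR [0.6367 0.1693 0.025 ]
trayNL [ 0.4435 -0.1721  0.025 ]
trayFL [ 0.686 -0.164  0.025]
trayFR [ 0.6921 -0.394   0.025 ]
trayNR [ 0.4416 -0.397   0.025 ]
tumA [0.7935 0.0886 0.115 ]
tumB [ 0.8066 -0.0987  0.115 ]
green [0.5286 0.5225 0.2   ]
clear [ 0.5339 -0.5105  0.21  ]
```

Emit:
send_rows(rows=[[1,0,0,0,0.0844],[1,0,0,0,0.0844],[1,0,0,0,0.0844],[1,0.03,-0.04,0,0],[1,0.03,-0.04,0,0],[1,0.03,-0.04,0,0],[1,0.03,-0.04,0,0],[1,0.03,-0.04,0,0]], grip_force=30)

```text
clock: 2.3
tool_pos: [0.3216, -0.4478, 0.2315]
ee_rot: [180.0, -0.0, -5.5]
contact_force: [-0.1, -1.1, 0.7]
finger_gap: 0.0854
finger_force: 0.0
```

Emit:
send_rows(rows=[[1,0.03,-0.04,0,0],[1,0.03,-0.04,0,0],[1,0.03,-0.04,0,0],[1,0.03,-0.04,0,0],[1,0.03,-0.04,0,0],[1,0.005,-0.05,0,0],[1,0.005,-0.05,0,0],[1,0.005,-0.05,0,0]])

```text
clock: 3.1
tool_pos: [0.4792, -0.1813, 0.2314]
ee_rot: [-180.0, -0.0, -5.5]
contact_force: [1.4, 0.6, 0.4]
finger_gap: 0.0855
finger_force: 0.0
```

Emit:
send_rows(rows=[[1,0.005,-0.05,0,0],[1,0.005,-0.05,0,0],[1,0.005,-0.05,0,0],[1,0.005,-0.05,0,0],[1,0.005,-0.05,0,0],[1,0.005,-0.05,0,0],[1,0.005,-0.05,0,0],[1,0,0,0,0]])

```text
clock: 3.9
tool_pos: [0.5343, 0.1015, 0.2314]
ee_rot: [-179.7, -0.1, -4.9]
contact_force: [-0.4, 0.0, 0.2]
finger_gap: 0.0855
finger_force: 0.0
```

Emit:
send_rows(rows=[[1,-0.004,-0.0435,0,0],[1,-0.004,-0.0435,0,0],[1,-0.004,-0.0435,0,0],[1,0,0,0.05,0],[1,0,0,0.05,0],[1,0,0,0.03,0],[1,0,0,0,0],[1,0,0,0,0]])

```text
clock: 4.7
tool_pos: [0.5343, 0.1977, 0.1277]
ee_rot: [180.0, -0.0, -5.5]
contact_force: [0.4, -0.3, 0.6]
finger_gap: 0.0852
finger_force: 0.0
```

Run:
```python
from h import *
o=observe();print(o['tool_pos'],o['ee_rot'])
a=shot('scene');b=shot('top')
c1=cv2.resize(b['image'][170:260,170:270],None,fx=4,fy=4,interpolation=cv2.INTER_CUBIC)
c2=cv2.resize(a['image'][170:260,310:410],None,fx=4,fy=4,interpolation=cv2.INTER_CUBIC)
cv2.imwrite('pics/g.png',np.hstack([c1,c2]))
```

```text
[0.53429583 0.19770767 0.1276774 ] [ 1.79994800e+02 -1.45786585e-02 -5.51718862e+00]
```

View pics/g.png

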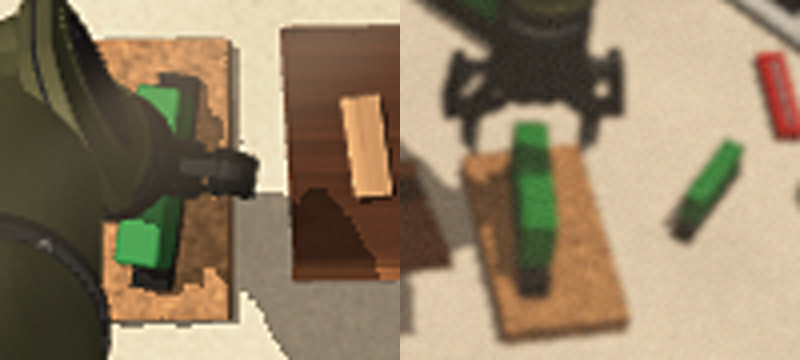

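The picture shows the open fingers straddling the middle scraper on the cork, at (row 170, col 220) in the left half. I'll correct y by 9 mm, go down and close.

Emit:
send_rows(rows=[[1,-0.001,-0.011,0,0],[1,0,0,0.04,0],[1,0,0,0.037,0],[1,0,0,0,0],[-1,0,0,0,0],[-1,0,0,0,0],[-1,0,0,0,0],[-1,0,0,0,0]])

```text
clock: 5.6
tool_pos: [0.5348, 0.2071, 0.0669]
ee_rot: [-179.9, -0.1, -5.5]
contact_force: [1.2, -0.2, 9.7]
finger_gap: 0.0297
finger_force: 38.0
```

Emit:
send_rows(rows=[[-1,0,0,0,0],[-1,0,0,0,0],[-1,0,0,0,0],[-1,0,0,0,0]])

```text
clock: 6.0
tool_pos: [0.5348, 0.2071, 0.0669]
ee_rot: [-179.9, -0.1, -5.5]
contact_force: [-1.0, -0.2, 7.3]
finger_gap: 0.03
finger_force: 37.5
```

Emit:
send_rows(rows=[[-1,0,0,-0.03,0],[-1,0,0,-0.045,0],[-1,0,0,-0.045,0],[-1,0,0,-0.045,0],[-1,0,0,0,-0.0756],[-1,0,0,0,0],[-1,-0.003,0.034,0,0],[-1,-0.003,0.034,0,0]])

```text
clock: 6.8
tool_pos: [0.5293, 0.1523, 0.1967]
ee_rot: [180.0, 0.1, 1.3]
contact_force: [0.4, -0.9, -2.0]
finger_gap: 0.0298
finger_force: 36.5
```

Emit:
send_rows(rows=[[-1,-0.003,0.034,0,0],[-1,0,0.034,0,0],[-1,0,0,0,0],[-1,0,0,0,0],[-1,0,0,0,0]], grip_force=20)

```text
clock: 7.3
tool_pos: [0.5288, 0.0991, 0.1972]
ee_rot: [-180.0, 0.1, 1.3]
contact_force: [0.3, 0.4, -1.5]
finger_gap: 0.0295
finger_force: 36.7
```

Run:
```python
from h import *
o=observe();print(o['tool_pos'],o['ee_rot'],o['contact_force'],o['finger_gap'])
a=shot('scene');b=shot('top')
c1=cv2.resize(b['image'][160:260,200:300],None,fx=4,fy=4,interpolation=cv2.INTER_CUBIC)
c2=cv2.resize(a['image'][170:270,270:370],None,fx=4,fy=4,interpolation=cv2.INTER_CUBIC)
cv2.imwrite('pics/g2.png',np.hstack([c1,c2]))
```

```text
[0.52881576 0.09910884 0.19715427] [-1.79956933e+02  6.19042931e-02  1.32955819e+00] [ 0.30531059  0.37762112 -1.53571102] 0.02954186351814567
```

View pics/g2.png

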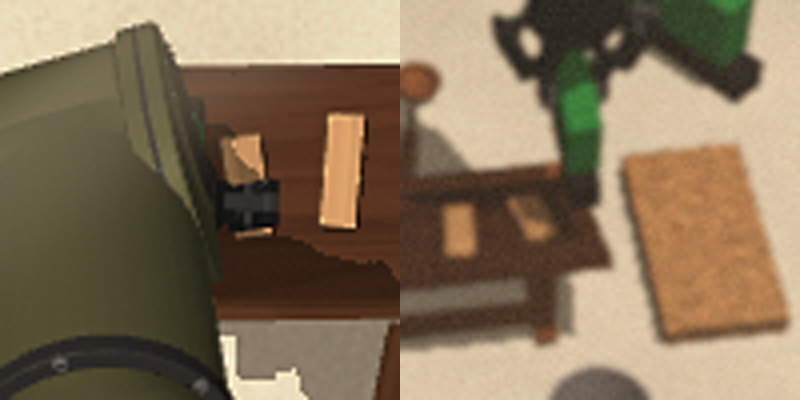

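The scraper is held level, with its foot above the left end of the desk at (190,580) in the right half and left of chip1. I'll lower it slowly and press so it pivots in the grip.

Emit:
send_rows(rows=[[-1,0,0,0.025,0],[-1,0,0,0.02,0],[-1,0,0,0.01,0],[-1,0,0,0.005,0],[-1,0,0,0.005,0]], grip_force=20)

```text
clock: 7.9
tool_pos: [0.5257, 0.0986, 0.1462]
ee_rot: [180.0, 0.4, 1.4]
contact_force: [-12.8, 1.5, 15.6]
finger_gap: 0.0295
finger_force: 38.6
```

Emit:
send_rows(rows=[[-1,0,0,0.005,0],[-1,0,0,0.005,0]])

```text
clock: 8.1
tool_pos: [0.5218, 0.0983, 0.1381]
ee_rot: [179.9, 0.8, 1.4]
contact_force: [-18.6, 0.9, 15.9]
finger_gap: 0.0296
finger_force: 38.7
```

Emit:
send_rows(rows=[[-1,0,0,0.004,0],[-1,0,0,0.004,0]])

```text
clock: 8.3
tool_pos: [0.5192, 0.0982, 0.1312]
ee_rot: [179.9, 1.1, 1.5]
contact_force: [-19.6, 0.2, 17.6]
finger_gap: 0.0298
finger_force: 38.7
```

Emit:
send_rows(rows=[[-1,0.005,0,0.004,0],[-1,0.005,0,0.004,0]])

```text
clock: 8.5
tool_pos: [0.5195, 0.0977, 0.1235]
ee_rot: [179.8, 2.0, 1.5]
contact_force: [-33.2, 0.2, 19.3]
finger_gap: 0.0292
finger_force: 38.9
```

Run:
```python
from h import *
a=shot('scene')
cv2.imwrite('pics/g3.png',cv2.resize(a['image'][180:260,270:370],None,fx=6,fy=6,interpolation=cv2.INTER_CUBIC))
o=observe();print(o['tool_pos'],o['contact_force'],o['moment'])
```

```text
[0.52069261 0.09756387 0.12303966] [-28.02629499   1.21774545  17.11895765] [0.20303816 5.29865272 0.08166651]
```

View pics/g3.png

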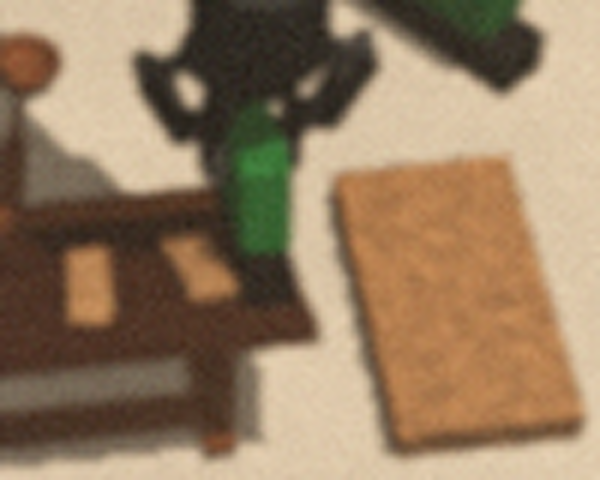

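```bash
cat >> h.py <<'E'
th=np.radians(26);n=np.array([-np.sin(th),0,np.cos(th)]);C=np.array([.557,-.031,.083]);u=np.array([np.cos(th),0,np.sin(th)])
def tilt(p,foot,top,ty):
    o,d=ray(p,foot); X=o+d*((C-o)@n)/(d@n)
    o,d=ray(p,top); Y=o+d*(ty-o[1])/d[1] if abs(d[1])>.02 else None
    v=Y-X if Y is not None else None
    return X,(X-C)@u,Y
E
python3 - <<'E'
from h import *
np.set_printoptions(precision=4,suppress=True)
p=shot('scene'); S=lambda r,c:(180+r/6-.4,270+c/6-.4)
X,s,_=tilt(p,S(302,268),S(145,265),.0976); print(X,s)
# predicted pixels of far foot bottom, far foot top, grip top far, for tilt angles, pivot from TCP
t=np.array([.5195,.0977,.1235])
for d in (61,65):
  piv=t+[0,0,(d-42)/1000]
  for ang in (0,10,15,20,26):
    a=np.radians(ang);U=np.array([np.cos(a),0,np.sin(a)]);N=np.array([-np.sin(a),0,np.cos(a)])
    pts=[piv+U*x/1000+N*(z-d)/1000 for x,z in((75,0),(75,24),(60,24),(60,80),(-60,80),(-75,0))]
    print(d,ang,[[round((q-k)*6) for q,k in zip(proj(p,P),(179.6,269.6))] for P in pts],[round((P-C)@n*1000,1) for P in (pts[0],pts[-1])])
E
```

```text
[0.5935 0.0966 0.1008] 0.04064965400509382
61 0 [[325, 269], [298, 271], [277, 267], [212, 271], [50, 240], [125, 232]] [np.float64(-17.8), np.float64(48.0)]
61 10 [[323, 272], [290, 273], [272, 269], [194, 270], [60, 239], [153, 234]] [np.float64(-9.4), np.float64(32.0)]
61 15 [[320, 274], [285, 274], [268, 270], [184, 270], [66, 238], [167, 236]] [np.float64(-4.3), np.float64(24.3)]
61 20 [[315, 275], [278, 275], [264, 271], [174, 269], [73, 238], [181, 237]] [np.float64(1.4), np.float64(17.1)]
61 26 [[308, 277], [269, 275], [257, 271], [162, 268], [81, 238], [198, 239]] [np.float64(8.9), np.float64(8.9)]
65 0 [[325, 269], [298, 271], [277, 267], [212, 271], [50, 240], [125, 232]] [np.float64(-17.8), np.float64(48.0)]
65 10 [[324, 272], [291, 273], [273, 269], [195, 270], [61, 239], [154, 235]] [np.float64(-9.6), np.float64(31.7)]
65 15 [[321, 274], [286, 274], [270, 270], [186, 270], [67, 239], [168, 236]] [np.float64(-4.6), np.float64(24.0)]
65 20 [[317, 276], [280, 275], [265, 271], [176, 270], [74, 238], [183, 237]] [np.float64(1.0), np.float64(16.7)]
65 26 [[310, 277], [271, 276], [259, 272], [164, 269], [83, 238], [200, 239]] [np.float64(8.5), np.float64(8.5)]
```

The crop shows the foot tilted roughly 20–26°, with its far end on the slope at (300,265). The arm gave about 10 mm toward the robot, so the low end sits on the lip. I'll ease up and move up the slope.

Emit:
send_rows(rows=[[-1,0,0,-0.008,0],[-1,0,0,-0.004,0],[-1,0.004,0,0,0],[-1,0,0,0,0]])

```text
clock: 9.0
tool_pos: [0.5422, 0.0983, 0.1349]
ee_rot: [-180.0, -0.2, 1.3]
contact_force: [0.5, -0.1, -1.0]
finger_gap: 0.0294
finger_force: 36.5
```

Emit:
send_rows(rows=[[-1,0,0,0.004,0],[-1,0,0,0.003,0],[-1,0,0,0,0]])

```text
clock: 9.3
tool_pos: [0.5405, 0.0981, 0.1287]
ee_rot: [180.0, -0.0, 1.3]
contact_force: [-0.8, -0.2, 1.9]
finger_gap: 0.0295
finger_force: 37.0
```

Emit:
send_rows(rows=[[-1,0,0,0.004,0],[-1,0,0,0.003,0],[-1,0,0,0,0]])

```text
clock: 9.6
tool_pos: [0.5389, 0.098, 0.1229]
ee_rot: [180.0, 0.2, 1.3]
contact_force: [-4.0, 1.3, 3.0]
finger_gap: 0.0296
finger_force: 37.2
```

Emit:
send_rows(rows=[[-1,-0.003,0,0.003,0],[-1,-0.003,0,0.003,0],[-1,0,0,0,0]])

```text
clock: 9.9
tool_pos: [0.5389, 0.0981, 0.1218]
ee_rot: [-180.0, -0.5, 1.3]
contact_force: [-2.8, -0.3, 26.7]
finger_gap: 0.0298
finger_force: 39.9
```

Run:
```python
from h import *
np.set_printoptions(precision=4,suppress=True)
p=shot('scene')
cv2.imwrite('pics/g4.png',cv2.resize(p['image'][185:245,290:340],None,fx=10,fy=10,interpolation=cv2.INTER_CUBIC))
o=observe();t=o['tool_pos'];print(t,o['contact_force'],o['moment'])
d=63
piv=t+[0,0,(d-42)/1000]
for ang in (10,15,20,26):
    a=np.radians(ang);U=np.array([np.cos(a),0,np.sin(a)]);N=np.array([-np.sin(a),0,np.cos(a)])
    pts=[piv+U*x/1000+N*(z-d)/1000 for x,z in((75,0),(75,24),(60,24),(60,80),(-60,80),(-75,0))]
    print(d,ang,[[round((q-k)*10) for q,k in zip(proj(p,P),(184.6,289.6))] for P in pts],[round((P-C)@n*1000,1) for P in (pts[0],pts[-1])])
```

```text
[0.5389 0.0981 0.1218] [-2.6091 -1.4543 25.9302] [-0.2389  0.7354  0.0885]
63 10 [[538, 263], [484, 265], [453, 258], [323, 260], [96, 207], [250, 199]] [np.float64(-19.5), np.float64(21.8)]
63 15 [[534, 266], [475, 266], [448, 259], [308, 259], [106, 206], [274, 201]] [np.float64(-14.5), np.float64(14.2)]
63 20 [[527, 269], [465, 268], [440, 261], [291, 259], [117, 206], [298, 204]] [np.float64(-8.8), np.float64(6.9)]
63 26 [[516, 271], [449, 269], [429, 262], [271, 257], [132, 206], [326, 207]] [np.float64(-1.3), np.float64(-1.3)]
```

View pics/g4.png

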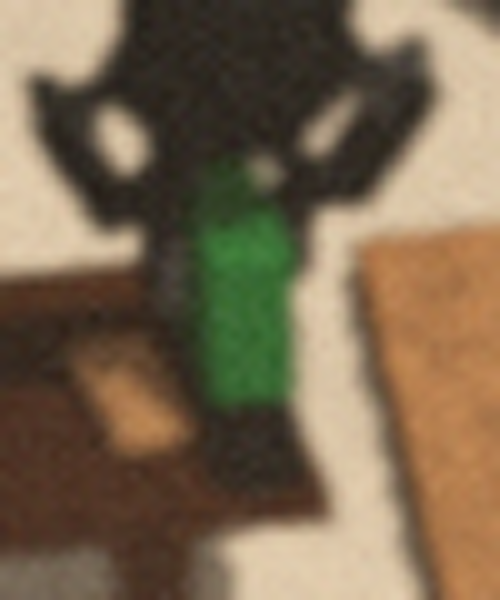

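The crop shows the scraper seated: the grip's end face spans rows 265–405 and the foot's end reaches row 490, matching a 26° tilt. The 26 N of force with little moment agrees. I'll ease the pressure, slide slightly down the slope and start the sweep.

Emit:
send_rows(rows=[[-1,-0.005,0,0.001,0],[-1,-0.005,0,0.002,0],[-1,0,0,0,0]], grip_force=40)

```text
clock: 10.25
tool_pos: [0.5293, 0.098, 0.1172]
ee_rot: [-180.0, -0.2, 1.3]
contact_force: [-2.3, -0.5, 9.5]
finger_gap: 0.0295
finger_force: 40.8
```

Emit:
send_rows(rows=[[-1,0,0.01,0,0],[-1,0,0.015,0,0],[-1,0,0.015,0,0],[-1,0,0.015,0,0]])

```text
clock: 10.65
tool_pos: [0.5287, 0.0557, 0.1165]
ee_rot: [-179.9, -0.1, 1.5]
contact_force: [-4.1, 4.0, 6.1]
finger_gap: 0.0298
finger_force: 40.3
```

Emit:
send_rows(rows=[[-1,0,0.015,0,0],[-1,0,0.015,0,0],[-1,0,0.015,0,0],[-1,0,0.015,0,0],[-1,0,0.015,0,0],[-1,0,0.015,0,0],[-1,0,0.015,0,0]])

```text
clock: 11.35
tool_pos: [0.5306, -0.0285, 0.1163]
ee_rot: [-179.9, -0.0, 1.5]
contact_force: [-3.3, 4.5, 4.5]
finger_gap: 0.0294
finger_force: 40.2
```

Run:
```python
from h import *
a=shot('scene');b=shot('top')
c1=cv2.resize(b['image'][160:260,280:380],None,fx=4,fy=4,interpolation=cv2.INTER_CUBIC)
c2=cv2.resize(a['image'][190:290,220:320],None,fx=4,fy=4,interpolation=cv2.INTER_CUBIC)
cv2.imwrite('pics/g5.png',np.hstack([c1,c2]))
```

```text
(no output)
```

View pics/g5.png

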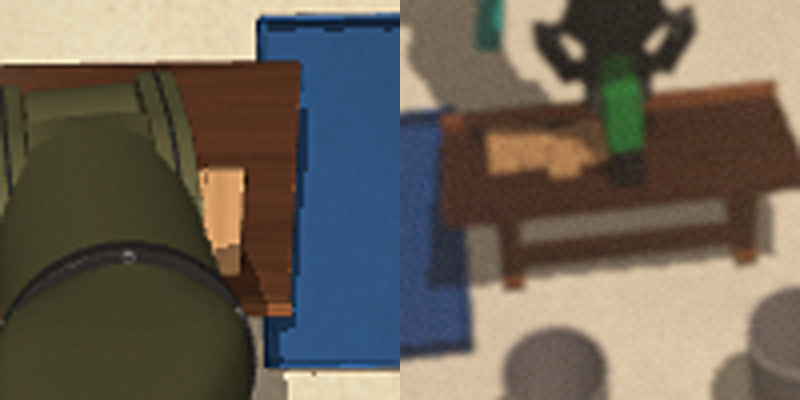

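The chips are bunched ahead of the foot at (150,490–590) in the right half, and none are left behind. I'll continue.

Emit:
send_rows(rows=[[-1,0,0.015,0,0],[-1,0,0.015,0,0],[-1,0,0.015,0,0],[-1,0,0.015,0,0],[-1,0,0.015,0,0],[-1,0,0.015,0,0],[-1,0,0.015,0,0],[-1,0,0.015,0,0]])

```text
clock: 12.25
tool_pos: [0.5332, -0.1242, 0.1162]
ee_rot: [-179.9, -0.0, 1.5]
contact_force: [-2.3, 4.2, 5.2]
finger_gap: 0.0296
finger_force: 40.2
```

Emit:
send_rows(rows=[[-1,0,0.015,0,0],[-1,0,0.015,0,0],[-1,0,0.015,0,0],[-1,0,0.015,0,0],[-1,0,0.015,0,0],[-1,0,0.007,0,0],[-1,0,0,0,0],[-1,0,0,0,0]])

```text
clock: 13.05
tool_pos: [0.535, -0.1934, 0.1162]
ee_rot: [179.9, -0.1, 1.2]
contact_force: [1.5, -2.7, 1.9]
finger_gap: 0.0294
finger_force: 39.8
```

Run:
```python
from h import *
np.set_printoptions(precision=3,suppress=True)
for n in('scene','top'):
    p=shot(n)
    for d in boxes_of('chip1',p): print(n,np.round(d['point']),round(d['confidence'],2),atz(p,d['point'],.01))
```

```text
scene [241. 219.] 0.57 [ 0.537 -0.227  0.01 ]
scene [244. 222.] 0.57 [ 0.548 -0.218  0.01 ]
top [295. 336.] 0.53 [ 0.317 -0.142  0.01 ]
```

Emit:
send_rows(rows=[[-1,0,0,-0.01,0],[-1,0,0,-0.03,0],[-1,0,0,-0.04,0],[-1,0,-0.04,-0.02,0],[-1,0,-0.05,0,0],[-1,0,-0.05,0,0],[-1,0,-0.05,0,0],[-1,0,-0.05,0,0]])

```text
clock: 14.05
tool_pos: [0.528, 0.0025, 0.196]
ee_rot: [-180.0, 0.2, 1.4]
contact_force: [0.7, 0.4, -2.3]
finger_gap: 0.0297
finger_force: 39.9
```

Run:
```python
from h import *
np.set_printoptions(precision=3,suppress=True)
ims=[]
for n in('scene','top'):
    p=shot(n); ims.append(p)
    for d in boxes_of('chip1',p): print(n,np.round(d['point']),round(d['confidence'],2),atz(p,d['point'],.01))
a,b=ims
c1=cv2.resize(b['image'][155:260,225:435],None,fx=3.8,fy=3.8,interpolation=cv2.INTER_CUBIC)[:,:800]
c2=cv2.resize(a['image'][190:290,160:270],None,fx=2,fy=2,interpolation=cv2.INTER_CUBIC)
o=np.zeros((c1.shape[0]+200,800,3),np.uint8);o[:c1.shape[0],:c1.shape[1]]=c1;o[c1.shape[0]:,:220]=c2
cv2.imwrite('pics/g6.png',o)
```

```text
scene [239. 227.] 0.59 [ 0.531 -0.202  0.01 ]
scene [241. 220.] 0.46 [ 0.535 -0.226  0.01 ]
top [216. 364.] 0.65 [ 0.539 -0.221  0.01 ]
top [217. 366.] 0.56 [ 0.538 -0.225  0.01 ]
top [221. 356.] 0.42 [ 0.525 -0.198  0.01 ]
```

Run:
```python
from h import *
import pickle
a0,b0=pickle.load(open('ab.pkl','rb'))
def m(im): 
    h=cv2.cvtColor(im,cv2.COLOR_BGR2HSV); return cv2.inRange(h,(5,60,120),(22,200,255))
b=shot('top')
for p in(b0,b):
    k=m(p['image'])[165:260,235:430]; nn,l,st,c=cv2.connectedComponentsWithStats(k)
    for i in range(1,nn):
        if st[i,4]>8: print((st[i]+[235,165,0,0,0]).tolist())
    print()
k=m(b['image'])[195:240,335:385]
print('\n'.join(''.join('#' if v else '.' for v in r) for r in k))
```

```text
[235, 165, 109, 48, 1222]
[427, 165, 3, 70, 113]
[280, 188, 11, 29, 254]
[255, 193, 13, 26, 245]
[305, 199, 11, 25, 217]
[325, 200, 12, 28, 253]
[235, 212, 118, 48, 1241]
[295, 242, 7, 18, 61]
[301, 242, 129, 18, 1216]

[235, 165, 40, 28, 328]
[343, 165, 1, 10, 10]
[290, 169, 7, 4, 9]
[306, 174, 32, 2, 33]
[427, 174, 1, 9, 9]
[428, 193, 2, 13, 15]
[241, 198, 1, 12, 12]
[352, 205, 19, 28, 411]
[429, 222, 1, 13, 13]
[243, 235, 15, 6, 52]
[339, 236, 14, 3, 42]
[321, 240, 26, 20, 396]
[249, 241, 10, 5, 22]
[352, 252, 68, 3, 79]

..................................................
..................................................
..................................................
..................................................
..................................................
..................................................
..................................................
..................................................
...................#..............................
...................#..............................
...................#...........####...............
........
[... 1025 characters left out ...]
.....####.#############..............
.................#####.#############..............
..................####.#############..............
..................##################..............
..................##################..............
..................#####......######...............
..................####............................
..................................................
..................................................
..................................................
....##############................................
....##############................................
....##############................................
..................................................
```

View pics/g6.png

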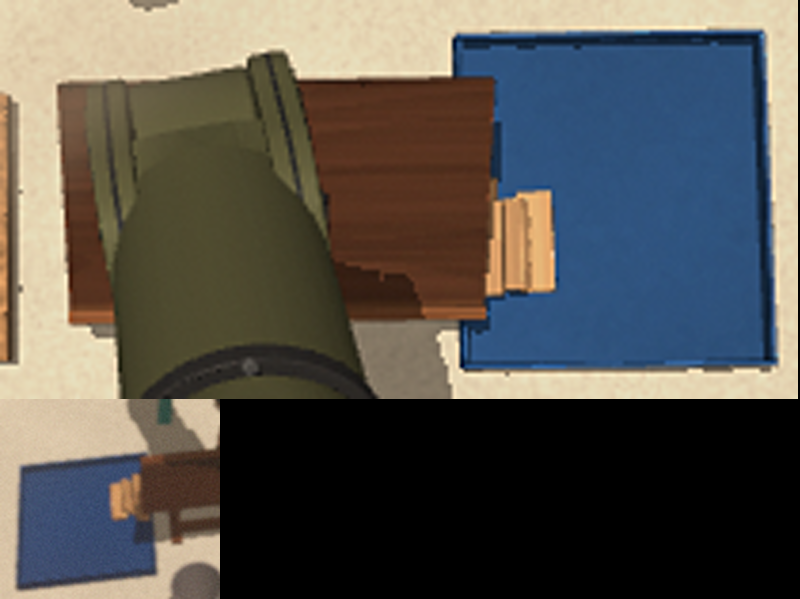

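The chips lie stacked in the tray beside the desk edge at about (245,520) in the crop. The rest of the desk face looks clear except under the arm. Next I'll return the scraper.

Emit:
send_rows(rows=[[-1,0.0025,-0.0426,0,0],[-1,0.0025,-0.0426,0,0],[-1,0.0025,-0.0426,0,0],[-1,0.0025,-0.0426,0,0],[-1,0.0025,-0.0426,0,0],[-1,0.0025,-0.0426,0,0],[-1,0,0,0,0.0767],[-1,0,0,0,0]], grip_force=20)

```text
clock: 15.1
tool_pos: [0.537, 0.2042, 0.1958]
ee_rot: [179.9, 0.1, -5.6]
contact_force: [-0.3, 0.3, -1.3]
finger_gap: 0.0298
finger_force: 40.0
```

Emit:
send_rows(rows=[[-1,0,0,0.04,0],[-1,0,0,0.04,0],[-1,0,0,0.03,0],[-1,0,0,0,0],[-1,0,0,0,0]])

```text
clock: 15.6
tool_pos: [0.5376, 0.203, 0.1083]
ee_rot: [179.9, 0.0, -5.7]
contact_force: [-0.1, 0.3, -1.1]
finger_gap: 0.0292
finger_force: 40.0
```

Run:
```python
from h import *
np.set_printoptions(precision=3,suppress=True)
for n in('scene','top'):
    p=shot(n)
    for q in('chip1','scraper_mid'):
      for d in boxes_of(q,p): print(n,q,np.round(d['point']),round(d['confidence'],2),atz(p,d['point'],.02))
h=cv2.cvtColor(p['image'],cv2.COLOR_BGR2HSV);k=cv2.inRange(h,(5,60,120),(22,200,255))[175:242,240:356]
print([c for c in np.argwhere(k).tolist()][:5],k.sum()//255, [(175+r,240+c) for r,c in np.argwhere(k)[::15]])
o=observe();print(o['tool_pos'],o['ee_rot'],o['contact_force'])
```

```text
scene chip1 [245. 220.] 0.56 [ 0.559 -0.226  0.02 ]
scene chip1 [236. 224.] 0.44 [ 0.523 -0.211  0.02 ]
scene scraper_mid [216. 345.] 0.89 [0.483 0.227 0.02 ]
scene scraper_mid [167. 328.] 0.66 [0.224 0.207 0.02 ]
scene scraper_mid [216. 388.] 0.55 [0.497 0.383 0.02 ]
top chip1 [220. 362.] 0.67 [ 0.53  -0.212  0.02 ]
top chip1 [296. 334.] 0.63 [ 0.316 -0.136  0.02 ]
top chip1 [204. 392.] 0.56 [ 0.576 -0.298  0.02 ]
top chip1 [215. 364.] 0.55 [ 0.542 -0.22   0.02 ]
top scraper_mid [318. 207.] 0.58 [0.251 0.216 0.02 ]
top scraper_mid [221. 209.] 0.57 [0.518 0.217 0.02 ]
[[0, 60], [0, 61], [0, 62], [0, 63], [0, 64]] 724 [(np.int64(175), np.int64(300)), (np.int64(175), np.int64(315)), (np.int64(175), np.int64(330)), (np.int64(176), np.int64(247)), (np.int64(176), np.int64(262)), (np.int64(176), np.int64(277)), (np.int64(179), np.int64(243)), (np.int64(180), np.int64(245)), (np.int64(181), np.int64(245)), (np.int64(182), np.int64(240)), (np.int64(182), np.int64(255)), (np.int64(183), np.int64(250)), (np.int64(186), np.int64(243)), (np.int64(191), np.int64(240)), (np.int64(206), np.int64(2
[... 465 characters left out ...]
37), np.int64(322)), (np.int64(237), np.int64(337)), (np.int64(237), np.int64(352)), (np.int64(238), np.int64(275)), (np.int64(238), np.int64(290)), (np.int64(238), np.int64(305)), (np.int64(238), np.int64(320)), (np.int64(238), np.int64(335)), (np.int64(238), np.int64(350)), (np.int64(239), np.int64(272)), (np.int64(239), np.int64(287)), (np.int64(239), np.int64(302)), (np.int64(239), np.int64(317)), (np.int64(240), np.int64(251)), (np.int64(240), np.int64(268)), (np.int64(241), np.int64(242)), (np.int64(241), np.int64(282)), (np.int64(241), np.int64(309)), (np.int64(241), np.int64(326)), (np.int64(241), np.int64(341))]
[0.538 0.205 0.109] [-179.954   -0.098   -5.588] [ 0.02  -0.26  -1.363]
```

Emit:
send_rows(rows=[[-1,-0.003,-0.003,0.008,0],[-1,0,0,0.008,0],[-1,0,0,0.006,0],[-1,0,0,0.006,0]], grip_force=20)

```text
clock: 16.3
tool_pos: [0.5393, 0.2076, 0.0874]
ee_rot: [-179.9, -0.5, -5.6]
contact_force: [6.4, -2.7, 21.2]
finger_gap: 0.0296
finger_force: 42.7
```

Emit:
send_rows(rows=[[-1,0,0,0.005,0],[-1,0,0,0.005,0],[-1,0,0,0.005,0]])

```text
clock: 16.6
tool_pos: [0.5481, 0.2066, 0.079]
ee_rot: [-179.7, -1.4, -5.8]
contact_force: [15.2, -6.3, 30.8]
finger_gap: 0.0297
finger_force: 44.0
```

Emit:
send_rows(rows=[[-1,0,0,0.004,0],[-1,0,0,0.004,0],[-1,0,0,0.002,0]])

```text
clock: 16.9
tool_pos: [0.5479, 0.2083, 0.0707]
ee_rot: [-179.5, -1.4, -5.8]
contact_force: [10.8, -2.8, 19.0]
finger_gap: 0.0297
finger_force: 42.3
```

Emit:
send_rows(rows=[[-1,0,0,0.003,0],[-1,0,0,0.002,0],[-1,0,0,0,0]])

```text
clock: 17.2
tool_pos: [0.5434, 0.2087, 0.0648]
ee_rot: [-179.6, -0.9, -5.7]
contact_force: [8.9, -0.7, 13.3]
finger_gap: 0.0294
finger_force: 42.0
```

Emit:
send_rows(rows=[[-1,0,0,0.003,0],[-1,0,0,0,0]])

```text
clock: 17.4
tool_pos: [0.5423, 0.2086, 0.0619]
ee_rot: [-179.7, -0.8, -5.7]
contact_force: [7.6, -0.2, 11.8]
finger_gap: 0.0296
finger_force: 41.7
```

Run:
```python
from h import *
np.set_printoptions(precision=4,suppress=True)
o=observe();t=o['tool_pos'];print(t,o['ee_rot'],o['contact_force'],o['moment'])
p=shot('scene'); im=p['image']
h=cv2.cvtColor(im,cv2.COLOR_BGR2HSV);k=cv2.inRange(h,(50,110,40),(75,255,255))
nn,l,st,c=cv2.connectedComponentsWithStats(k)
for i in range(1,nn):
    if st[i,4]>30: print('green',st[i].tolist())
print('col scan', [(r,im[r,345].tolist()) for r in range(206,246)])
for d in (60,64):
 for a in(0,5,10,20):
  a=np.radians(a);yw=np.radians(-5.6);f=np.array([np.cos(yw),np.sin(yw),0])
  U=f*np.cos(a)+np.array([0,0,np.sin(a)]);N=-f*np.sin(a)+np.array([0,0,np.cos(a)])
  piv=t+[0,0,.021]
  print(d,round(np.degrees(a)),[[round(v,1) for v in proj(p,piv+U*x/1000+N*(z-d)/1000)] for x,z in((75,0),(75,24),(60,24),(60,80),(-60,80))])
```

```text
[0.5423 0.2086 0.0619] [-179.6981   -0.7751   -5.7039] [ 7.5789 -0.2332 11.7663] [-0.0356 -1.0951 -0.0481]
green [321, 149, 17, 17, 120]
green [437, 183, 9, 9, 57]
green [382, 206, 13, 15, 85]
green [341, 216, 9, 19, 108]
col scan [(206, [35, 43, 49]), (207, [37, 41, 50]), (208, [40, 45, 54]), (209, [39, 45, 49]), (210, [38, 53, 52]), (211, [40, 70, 54]), (212, [47, 77, 56]), (213, [37, 68, 45]), (214, [40, 71, 53]), (215, [42, 74, 55]), (216, [46, 80, 53]), (217, [49, 89, 57]), (218, [50, 108, 62]), (219, [57, 122, 61]), (220, [69, 136, 70]), (221, [65, 131, 68]), (222, [59, 127, 63]), (223, [65, 134, 69]), (224, [62, 129, 63]), (225, [61, 131, 66]), (226, [67, 131, 70]), (227, [61, 118, 64]), (228, [53, 95, 64]), (229, [46, 83, 57]), (230, [42, 78, 54]), (231, [50, 84, 61]), (232, [44, 80, 56]), (233, [43, 80, 59]), (234, [45, 82, 57]), (235, [48, 81, 57]), (236, [44, 77, 59]), (237, [47, 65, 60]), (238, [43, 53, 63]), (239, [42, 47, 54]), (240, [41, 53, 57]), (241, [48, 57, 65]), (242, [41, 52, 56]), (243, [39, 47, 56]), (244, [41, 52, 64]), (245, [54, 74, 99])]
60 0 [[np.float64(
[... 933 characters left out ...]
 [np.float64(229.5), np.float64(346.3)], [np.float64(202.3), np.float64(343.2)]]
64 5 [[np.float64(247.4), np.float64(344.9)], [np.float64(242.7), np.float64(345.5)], [np.float64(239.4), np.float64(345.1)], [np.float64(228.1), np.float64(346.4)], [np.float64(203.1), np.float64(343.1)]]
64 10 [[np.float64(247.3), np.float64(345.2)], [np.float64(242.1), np.float64(345.8)], [np.float64(239.1), np.float64(345.3)], [np.float64(226.7), np.float64(346.5)], [np.float64(204.0), np.float64(342.9)]]
64 20 [[np.float64(246.4), np.float64(345.8)], [np.float64(240.4), np.float64(346.2)], [np.float64(237.9), np.float64(345.7)], [np.float64(223.6), np.float64(346.6)], [np.float64(206.0), np.float64(342.7)]]
```

Emit:
send_rows(rows=[[-1,0,0,0.003,0],[-1,0,0,0,0]])

```text
clock: 17.65
tool_pos: [0.5419, 0.2086, 0.0593]
ee_rot: [-179.7, -0.7, -5.7]
contact_force: [7.6, -0.0, 10.6]
finger_gap: 0.0296
finger_force: 41.6
```

Emit:
send_rows(rows=[[-1,0,0,0.003,0],[-1,0,0,0,0]])

```text
clock: 17.85
tool_pos: [0.542, 0.2087, 0.0591]
ee_rot: [-179.7, -0.8, -5.7]
contact_force: [3.9, -0.5, 28.5]
finger_gap: 0.0293
finger_force: 43.6
```

The force jumped to 28 N with little sideways part, so the scraper is seated flat. I'll ease off, release and rise.

Emit:
send_rows(rows=[[-1,0.004,0,-0.004,0],[-1,0,0,0,0],[1,0,0,0,0],[1,0,0,0,0],[1,0,0,0,0],[1,0,0,0,0]])

```text
clock: 18.45
tool_pos: [0.5376, 0.2071, 0.0571]
ee_rot: [180.0, 0.1, -5.6]
contact_force: [-0.4, -0.1, 0.1]
finger_gap: 0.0846
finger_force: 0.0
```

Emit:
send_rows(rows=[[1,0,0,0,0],[1,0,0,-0.02,0],[1,0,0,-0.03,0],[1,0,0,-0.05,0],[1,0,0,-0.05,0],[1,0,0,-0.05,0],[1,-0.03,-0.02,-0.03,0],[1,-0.03,-0.02,0,0]])

```text
clock: 19.25
tool_pos: [0.4957, 0.2446, 0.2453]
ee_rot: [-179.7, -0.4, -5.8]
contact_force: [0.9, 1.1, -0.0]
finger_gap: 0.0854
finger_force: 0.0
```

Emit:
send_rows(rows=[[1,-0.03,-0.05,0,0],[1,-0.02,-0.05,0,0],[1,0,-0.05,0,0],[1,0,-0.05,0,0],[1,0,0,0,0],[1,0,0,0,0]])

```text
clock: 19.85
tool_pos: [0.4686, 0.4074, 0.241]
ee_rot: [179.9, 0.0, -5.5]
contact_force: [-0.1, -1.9, -0.5]
finger_gap: 0.0852
finger_force: 0.0
```

Run:
```python
from h import *
np.set_printoptions(precision=3,suppress=True)
o=observe();print(o['clock'],o['tool_pos'])
P=[shot(n) for n in('scene','top')]
for n,p in zip(('scene','top'),P):
    for q,z in(('chip1',.015),('scraper_mid',.065),('tray',0),('dock',.025),('tumbler_a',.05),('spoon',0)):
      print(n,q,[(np.round(d['point']).tolist(),round(d['confidence'],2),atz(p,d['point'],z).round(3).tolist()) for d in boxes_of(q,p)])
b=P[1]['image']
h=cv2.cvtColor(b,cv2.COLOR_BGR2HSV);k=cv2.inRange(h,(50,90,40),(75,255,255))[175:255,185:235]
print('green rows/cols',[(f(np.argwhere(k)[:,0])+175,f(np.argwhere(k)[:,1])+185) for f in(np.min,np.max)],cv2.minAreaRect(np.argwhere(k)[:,::-1].astype(np.float32)))
```

```text
19.85 [0.469 0.407 0.241]
scene chip1 [([193.0, 243.0], 0.66, [0.322, -0.134, 0.015]), ([237.0, 222.0], 0.62, [0.523, -0.216, 0.015]), ([229.0, 272.0], 0.55, [0.506, -0.04, 0.015])]
scene scraper_mid [([172.0, 338.0], 0.78, [0.302, 0.232, 0.065]), ([215.0, 390.0], 0.67, [0.531, 0.373, 0.065]), ([224.0, 346.0], 0.57, [0.55, 0.214, 0.065])]
scene tray [([256.0, 203.0], 0.56, [0.586, -0.285, -0.0])]
scene dock [([236.0, 350.0], 0.95, [0.575, 0.229, 0.025])]
scene tumbler_a [([281.0, 319.0], 0.9, [0.76, 0.09, 0.05]), ([291.0, 257.0], 0.61, [0.773, -0.109, 0.05])]
scene spoon [([194.0, 274.0], 0.76, [0.328, -0.017, 0.0])]
top chip1 [([218.0, 365.0], 0.7, [0.534, -0.222, 0.015]), ([222.0, 356.0], 0.69, [0.521, -0.198, 0.015]), ([214.0, 362.0], 0.68, [0.545, -0.215, 0.015]), ([295.0, 334.0], 0.51, [0.317, -0.136, 0.015]), ([213.0, 94.0], 0.33, [0.537, 0.547, 0.015])]
top scraper_mid [([308.0, 196.0], 0.77, [0.283, 0.238, 0.065]), ([218.0, 482.0], 0.68, [0.535, -0.529, 0.065]), ([214.0, 212.0], 0.67, [0.534, 0.202, 0.065]), ([224.0, 149.0], 0.6, [0.506, 0.371, 0.065])]
top tray [([204.0, 392.0], 0.78, [0.578, -0.303, 0.0])]
top dock [([216.0, 200.0], 0.93, [0.533, 0.244, 0.025]), ([265.0, 117.0], 0.42, [0.392, 0.47, 0.025])]
top tumbler_a [([121.0, 324.0], 0.73, [0.802, -0.102, 0.05]), ([129.0, 252.0], 0.65, [0.778, 0.1, 0.05])]
top spoon [([278.0, 293.0], 0.56, [0.362, -0.022, 0.0])]
green rows/cols [(np.int64(190), np.int64(199)), (np.int64(235), np.int64(214))] ((22.84653663635254, 37.03465270996094), (14.42803955078125, 44.87617492675781), 5.710593223571777)
```

Run:
```python
from h import *
a=shot('scene');b=shot('top')
def asc(im,r0,r1,c0,c1):
    h=cv2.cvtColor(im,cv2.COLOR_BGR2HSV)[r0:r1,c0:c1]
    for i,row in enumerate(h): print(r0+i,''.join('b' if 95<x[0]<130 and x[1]>90 else ('0123456789'[min(9,x[2]//26)] if x[0]<30 else '.') for x in row))
asc(b['image'],200,240,345,378)
asc(a['image'],214,262,205,300)
```

```text
200 232222222bbbbbbbbbbbbbbbbbbbbbbbb
201 333333333.bbbbbbbbbbbbbbbbbbbbbbb
202 33333233334bbbbbbbbbbbbbbbbbbbbbb
203 33333333343bbbbbbbbbbbbbbbbbbbbbb
204 33333333343bbbbbbbbbbbbbbbbbbbbbb
205 33333333344bbbbb444446667bbbbbbbb
206 23333323443bbbb.999888888bbbbbbbb
207 33333333443.4657767888888bbbbbbbb
208 3333333334885777766888888bbbbbbbb
209 3333333334873777766888888.bbbbbbb
210 33333333348737777668888882bbbbbbb
211 32322222348737777768888882bbbbbbb
212 33333232348737777756888883bbbbbbb
213 22333333348737777756888883bbbbbbb
214 23233333348837777756888883bbbbbbb
215 22222222348837777768888883bbbbbbb
216 22222222348837777868888886bbbbbbb
217 22222222248837777868888885bbbbbbb
218 22222222387737777866888886bbbbbbb
219 22222222387737777866888886bbbbbbb
220 22222222387837777867888886bbbbbbb
221 22333332387837777867888888bbbbbbb
222 23323233387837777867888888bbbbbbb
223 22223323487837777867888888bbbbbbb
224 33333333487837777865888888bbbbbbb
225 23222333487837777866888888bbbbbbb
226 22222222477837777856888888bbbbbbb
227 22222224877837777755888888bbbbbbb
228 33333323877837777755888888bbbbbb
[... 4519 characters left out ...]

255 bbbbbbbbbbbbbbbbbbbbbbb........2344444443222222222232323333333333444444444444444445565666667777
256 bbbbbbbbbbbbbbbbbbbbbbb.........344444443222223333333444444444444445444455656666666777787787888
257 bbbbbbbbbbbbbbbbbbbbbb..........344444443322333444444444444545566666666677777777778888888888888
258 bbbbbbbbbbbbbbbbbbbbbb..........344444443333334445455566666666778887777788888888888888888888888
259 bbbbbbbbbbbbbbbbbbbbbb..........344444544334445666666778877878888888888888888888888888888888888
260 bbbbbbbbbbbbbbbbbbbbbb..........344445665444456788778888888888888888888888888888888888888888888
261 bbbbbbbbbbbbbbbbbbbbbbb.......b.456667776544457888888888888888888888888888888888888888888888888
```

Run:
```python
from h import *
np.set_printoptions(precision=4,suppress=True)
a=shot('scene');b=shot('top')
for k,t,s in(('L far',(208,356),(246,227.5)),('L near',(231,355),(227.5,228)),('R far',(206,368.5),(249.5,216)),('R near',(230.7,370),(232.5,216)),('M far',(207.5,360),(247.5,222)),('M near',(230.5,361),(230,222.5))):
    print(k,*tri(b,t,a,s))
```

```text
L far [ 0.5624 -0.1984  0.0127] 0.0019817981901143144
L near [ 0.4965 -0.1927  0.0326] 0.0022100999528937588
R far [ 0.5691 -0.237   0.0067] 0.006087553314768325
R near [ 0.4986 -0.2378  0.013 ] 0.0015731764973385947
M far [ 0.5642 -0.2143  0.0082] 0.009462990138779716
M near [ 0.4983 -0.2121  0.0232] 0.004441027990450584
```

```bash
python3 -c "
from bench import *
print(observe()['clock'],sign_off())"
```

```text
the job is handed in; nothing more can be done
20.75 None
```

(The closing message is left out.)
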